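# Shut and lock the access panel of a meter electronics box

### The job

Push the raised access panel of the white electronics box fully shut with your fingertips, then set the fingertips in the slot of the round blue fastener and turn it a quarter turn clockwise (seen from above) to its stop, so that the panel is locked. Then let go and move clear. Leave the brass meter, the wire spool and the screwdriver where they are.

Things in the scene. Friction and masses are not known exactly. Their poses are not given: they have to be found in the camera images.
- enclosure: White electronics box fixed to the bench, 180 (x) by 220 (y) mm, walls 70 mm high, screw feet 18 mm out at both y sides. Origin: centre of its underside, on the bench. Its -x side is the front. The hinge line of its grey panel (10 mm thick) runs along y at x = +90, z = 70 mm. Panel shut: top 80 mm above the bench, free front edge at x = -93 mm. Its z is up.
- panel (a joint): Hinge angle of the grey access panel (rad): 0 = shut on the box walls, a firm stop; positive = front edge raised, to 1.2 at most. Starts at 0.35 to 0.7. The hinge is stiff: the panel stays where it is left; about 2 N down on the pad pushes it shut.
- panel_pad (a point): Top centre of a black ribbed push pad (34 x 50 mm, 2 mm thick) at the panel's front left (+y) corner; a twin is 160 mm along -y. It lies 158 mm ahead (-x) of the hinge line, 80 mm left of the middle, 12 mm above the panel's underside, at whose level the hinge line is. Axes turn with the panel: z its normal, x to the hinge, y along the hinge.
- slot (a point): Centre of the slot, level with the top of the blue fastener: a disc 94 mm wide at the foot, 80 at the top, 17 high on the panel, mid-width, 120 mm ahead of the hinge line (shut: 97 mm above the bench, 30 mm ahead of the box centre). Slot: black floor, 30 mm wide, 63 long at its corners (70 mid), 14 deep, ends closed. Axes turn with it: y along the slot, z out. White dot at its -y end.
- fastener (a joint): Turn of the fastener (rad), growing clockwise seen from above: 0 = open (slot along the box's y, white dot at the orange dot), 1.571 = locked, firm stop (slot along the box's x, white dot at the green dot near the front edge). Starts at 0 to 0.2. Friction 0.12 N m; stays where left. Locked, its cam holds the panel shut; turned too early, it keeps the panel from shutting.
- meter: Loose bystander: brass flow meter with a black cap, 96 mm in diameter, 100 mm high, pipe stubs to 164 mm overall along its x. Origin: centre of its underside. To be left alone.
- spool: Loose bystander: small spool with red winding, standing on end, 68 mm in diameter, 48 mm high. Origin: centre of its underside. To be left alone.
- screwdriver: Loose bystander: screwdriver about 170 mm long lying on the bench between the robot and the box. Origin: centre of its underside, long axis x, handle to -x. To be left alone.

How it is judged:
By the outcome, as a careful person would: the job done as asked, in the order asked, and still so for the second after the job is handed in, with the robot touching nothing.
It also fails if it takes over 48 s, if anything falls off the work surface, if the arm or the gripper's body presses on something with over 40 N, if the wrist force passes 120 N, or if a joint passes its speed limit or range.

### The arm

A 7-joint arm with a two-finger parallel gripper is mounted at the origin on the work surface. World frame = base frame: x ahead of the robot, y to its left, z up, the work surface at z = 0. Lengths are in m, angles in rad, forces in N, time in s.
With the tool pointing down it reaches from about 0.35 to 0.9 m from the base axis. Payload 7.2 kg.
Tool frame: the origin (TCP) lies on the mounting face of the last link; the fingertips stand 173 mm ahead of it and the grasp point (between the pads) lies 155 mm ahead of it; z points along the fingers, y is the direction in which the jaws open and shut (so a half turn about z gives the same grasp; the last joint's range is limited). The gripper opens to 85 mm and grips with 20 to 120 N. Pads are 22 mm wide; open, the fingers measure 114 mm over their backs; the gripper's body (76 mm by 85 mm) begins 54 mm behind the grasp point. The pads swing forward as they close: fully open they stand 13 mm farther back than shut.
Start: joints at [-1.348, 0.411, -0.013, 1.596, 0.006, 1.134, -0.082], TCP at [0.179, 0.599, 0.405] pointing down, gripper open.
Joint ranges: [-2.95, 2.95], [-0.29, 1.99], [-1.47, 1.44], [0.14, 2.54], [-1.03, 4.17], [0.13, 1.85], [-2.86, 2.86]. Speed limits (rad/s): [2.39, 2.39, 3.01, 3.01, 3.14, 3.14, 3.14].

### API

Orientations are given as [roll, pitch, yaw] about the fixed x, y, z axes, in that order (R = Rz(yaw) Ry(pitch) Rx(roll)).
In Python, from workcell import ctrl gives the robot as it stands. The module is installed in compiled form; this text tells all that it offers.
- The arm moves only by the tool servo_tool, never from a script. Its argument "steps" is a list of rows, each a list of 5 numbers: the opening in per cent of the stroke, from 0 (shut) to 100 (fully open), then the shift along the tool's x, y, z in m, then the turn about the tool's z in degrees. A call has 1 to 5 rows; each row shifts and turns the pose as measured when the row begins, along the tool's axes as they then stand; what a row does not reach is not made up. A row lasts 1/8 s, in which the tool goes at most 62.5 mm and 10.7 degrees, less where a joint would pass 70% of its speed; a pose out of reach is approached as far as the arm can. A call is refused whole if a number of a shift passes 0.0625 or a number of a turn 10.7, either way. A call with a gripper value outside its range is refused whole. The fingers move at their own pace and stop on an object; "squeeze" is the grip in N (left out, the last holds). Time passes only in rows, so rows that do not move let the fingers close. It gives the time, the measured TCP pose, the force and the opening at its end, in the units of the state.
- ctrl.state(): the state, without advancing time (a new reading comes with each control period).
- ctrl.read_camera(name): name is "scene" or "side" or "wrist"; returns a dict with "color" (384x512x3 uint8, blue, green, red), "fov_y" (degrees; the focal length in pixels is half the picture's height over the tangent of half this angle, whatever the lens; pixels are square), "cx", "cy" (the principal point, pixels), "rvec" (rotation vector, rad) and "tvec" (3), from world to camera coordinates, as OpenCV has them; the wrist camera has in their place "hand_eye" (4x4, takes a point from camera to tool coordinates, whose origin is the TCP and whose axes are the flange's). Camera axes: x right, y down, z forward; pixel columns grow to the right and rows downward; lengths in m; the calibration is good to about 2 mm. A picture is of the moment at which its call begins: read the wrist's pose just before it. There is no depth.
- ctrl.close_job(): hands the job in, once; it reports no verdict.
The state is a dict: "time": time; "q": joint angles; "joint_vel": joint speeds; "joint_efforts": joint torques, N m; "ee_pos": TCP position; "tool_rot": TCP orientation; "wrist_force": force on the tool from outside, world axes, zero at the start; "moment": the same for the moment, N m; "grip_width": opening from 0.0 (shut) to 1.0 (fully open).
Only numpy, scipy, OpenCV 4.12 (cv2) and the standard library are available. Lean on these libraries where they do the work, as an engineer would, in place of code of your own. Each camera call takes 0.05 s, during which the arm holds its last target.

## Working session

There is one attempt and no reset: what is moved stays moved. The work goes in short steps, Python scripts to look and compute and a tool call to move; the robot and the scene stay as the last step left them, time stands still between calls to the robot, and variables do not carry over. Pictures are saved under pics/ and viewed, and the job is handed in when it is done.

Besides the shell and the picture viewer there is one more tool, called after "Request:" in YAML: its name, and indented under it one key for each argument. servo_tool: Moves the arm, as the interface text tells. Its arguments: {"type":"object","properties":{"steps":{"type":"array"},"squeeze":{"type":"number"}},"required":["steps"]}

```bash
mkdir -p pics
cat > h.py <<'E'
from workcell import ctrl
import numpy as np, cv2, pickle
def K(c):
    f=c["color"].shape[0]/2/np.tan(np.radians(c["fov_y"])/2)
    return np.array([[f,0,c["cx"]],[0,f,c["cy"]],[0,0,1.]])
E
python3 - <<'E'
from h import *
print(ctrl.state())
for n in ["scene","side","wrist"]:
    c=ctrl.read_camera(n); cv2.imwrite(f"pics/{n}0.png",c["color"]); pickle.dump(c,open(f"{n}0.pkl","wb"))
    print(n,{k:v for k,v in c.items() if k!="color"})
E
```

```text
{'time': 0.0, 'q': array([-1.34818383,  0.41192833, -0.012736  ,  1.59704874,  0.00559333,
        1.13431167, -0.0822127 ]), 'joint_vel': array([ 1.77675010e-03,  1.49216823e-03,  2.87443763e-05, -1.17827069e-03,
        1.29995237e-05,  1.09640503e-03, -8.78056417e-05]), 'joint_efforts': array([-9.42988117e-05, -6.00641227e+01,  6.82211928e-01, -2.99412292e+01,
        1.39045305e-02,  1.08721509e-02, -2.05531200e-05]), 'ee_pos': array([0.17915224, 0.59854616, 0.40383308]), 'tool_rot': array([-3.13993522e+00,  1.02347439e-04,  2.85081136e+00]), 'wrist_force': array([-0.32084181,  0.19731293,  1.2712696 ]), 'moment': array([ 0.02473035, -0.04930543, -0.02547054]), 'grip_width': 0.998761749928743}
scene {'fov_y': 42.6655325843794, 'cx': 250.6639945031611, 'cy': 189.21180731525422, 'rvec': array([ 2.42240842,  0.85700313, -0.24728637]), 'tvec': array([-0.48720551, -0.20531854,  1.60609882])}
side {'fov_y': 43.44795086601934, 'cx': 256.9665610120272, 'cy': 191.7356847034452, 'rvec': array([ 2.21149734, -0.71526808,  0.33683054]), 'tvec': array([-0.39902601,  0.29274873,  0.90057341])}
wrist {'fov_y': 60.28532051259969, 'cx': 252.51993163919406, 'cy': 187.33432880343142, 'hand_eye': array([[ 2.39426023e-04, -9.59020968e-01, -2.83335005e-01,
         7.20052388e-02],
       [ 9.99999155e-01,  5.91666408e-04, -1.15762142e-03,
        -8.24775831e-04],
       [ 1.27782302e-03, -2.83334489e-01,  9.59020299e-01,
         3.10969128e-02],
       [ 0.00000000e+00,  0.00000000e+00,  0.00000000e+00,
         1.00000000e+00]])}
```

View pics/scene0.png

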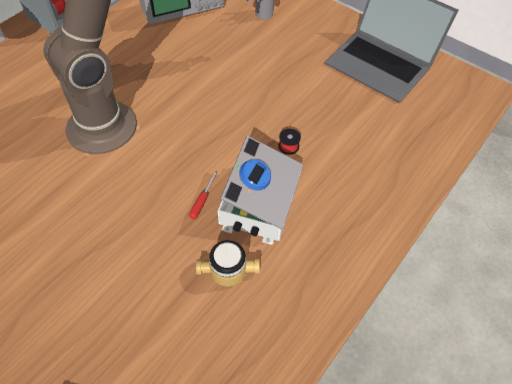

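View pics/side0.png

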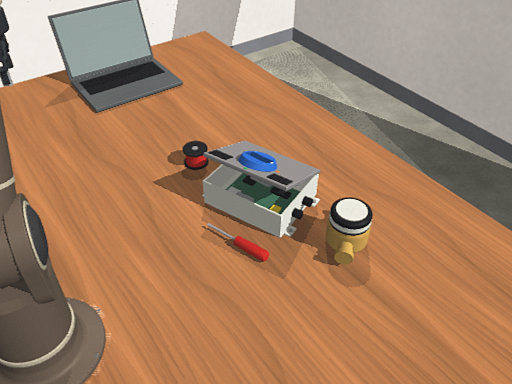

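View pics/wrist0.png

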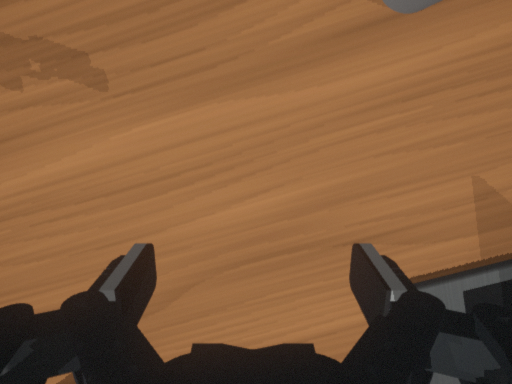

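Run:
```python
from h import *
for n,(x,y,w,h) in {"scene":(180,100,140,150),"side":(170,120,220,150)}.items():
    c=pickle.load(open(n+"0.pkl","rb")); im=c["color"][y:y+h,x:x+w]
    s=min(800/w,600/h); s=int(s); cv2.imwrite(f"pics/{n}0z.png",cv2.resize(im,None,fx=s,fy=s,interpolation=cv2.INTER_CUBIC)); print(n,s)
    for p in [(0,0,0),(.5,0,0),(.5,.3,0),(.5,-.3,0),(.7,0,0)]:
        print(p,cv2.projectPoints(np.array([p],float),c["rvec"],c["tvec"],K(c),None)[0].ravel())
```

```text
scene 4
(0, 0, 0) [101.53136577 126.36421489]
(0.5, 0, 0) [217.26639248 208.72938794]
(0.5, 0.3, 0) [279.03947581 146.5061855 ]
(0.5, -0.3, 0) [142.98037153 283.55670548]
(0.7, 0, 0) [271.68212156 247.45544236]
side 3
(0, 0, 0) [ 43.45181705 348.38254399]
(0.5, 0, 0) [258.91888463 234.53835599]
(0.5, 0.3, 0) [193.16650411 168.31613642]
(0.5, -0.3, 0) [349.57629868 325.84357006]
(0.7, 0, 0) [322.88939775 200.73889326]
```

View pics/scene0z.png

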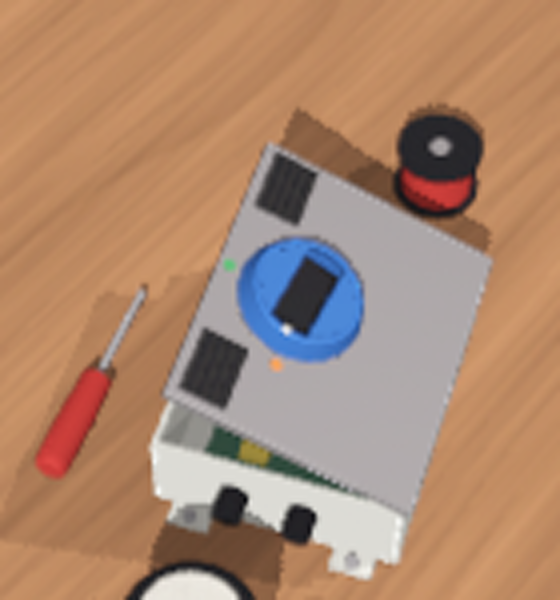

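View pics/side0z.png

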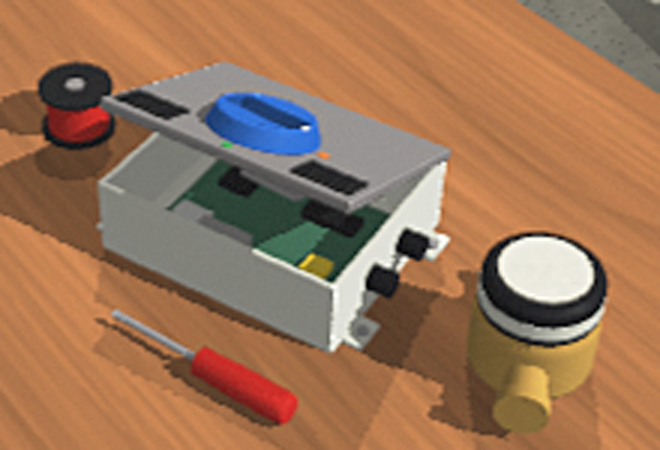

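```bash
cat >> h.py <<'E'
def P(c): return K(c)@np.c_[cv2.Rodrigues(c["rvec"])[0],c["tvec"]]
def tri(ca,a,cb,b):
    X=cv2.triangulatePoints(P(ca),P(cb),np.array(a,float).reshape(2,1),np.array(b,float).reshape(2,1)).ravel(); return X[:3]/X[3]
def proj(c,X):
    p=P(c)@np.append(X,1); return p[:2]/p[2]
def onplane(c,uv,z):
    R=cv2.Rodrigues(c["rvec"])[0]; o=-R.T@c["tvec"]; d=R.T@np.linalg.inv(K(c))@np.array([*uv,1.]); return o+d*(z-o[2])/d[2]
E
python3 - <<'E'
from h import *
a=pickle.load(open("scene0.pkl","rb"));b=pickle.load(open("side0.pkl","rb"))
def s(u,v): return (180+u/4-.375,100+v/4-.375)
def d(u,v): return (170+u/3-.33,120+v/3-.33)
for n,p,q in [("padL",(287,187),(152,104)),("padR",(213,368),(330,177)),("hingeL",(491,259),(222,63)),("hingeR",(410,505),(449,152)),("frontLtop",(270,144),(103,99)),("frontRtop",(165,393),(350,206)),
 ("orange",(277,365),(322,155)),("green",(229,265),(227,145)),("wallFR",(155,448),(335,288)),("dot",(287,329),(304,127)),("spool",(440,160),(75,84)),("meter",(190,612),(545,270))]:
    X=tri(a,s(*p),b,d(*q)); print(n,X.round(4),(proj(a,X)-s(*p)).round(1),(proj(b,X)-d(*q)).round(1))
print("bottom front R",onplane(b,d(335,350),0),"front L",onplane(b,d(103,243),0))
print("walltop front R",onplane(b,d(335,288),.07),"front L",onplane(b,d(101,181),.07))
print("driver",[onplane(a,s(*p),.015).round(3) for p in [(145,290),(48,468)]])
E
```

```text
padL [0.5    0.1564 0.1377] [-0.1  0.2] [-0.2 -0.2]
padR [0.5581 0.0057 0.1385] [-0.   0.1] [-0.1 -0.1]
hingeL [0.6254 0.2396 0.0746] [ 0.  -0.2] [0.2 0.2]
hingeR [0.7047 0.0327 0.077 ] [-0.3  0.8] [-0.7 -0.7]
frontLtop [0.4685 0.1763 0.1435] [-0.  0.] [-0. -0.]
frontRtop [ 0.5476 -0.0306  0.1415] [-0.  0.] [-0. -0.]
orange [0.5821 0.044  0.1216] [ 0.1 -0.2] [0.2 0.2]
green [0.5145 0.075  0.1433] [-0.   0.1] [-0.1 -0.1]
wallFR [ 0.5372 -0.0332  0.0663] [ 0.1 -0.3] [0.3 0.3]
dot [0.5769 0.0609 0.1404] [ 0.1 -0.2] [0.2 0.2]
spool [0.5243 0.3202 0.0417] [ 0.3 -1.6] [1.3 1.5]
meter [ 0.65   -0.1292  0.1008] [-0.4  0.9] [-0.8 -0.8]
bottom front R [ 0.53907693 -0.03486626  0.        ] front L [ 4.56542573e-01  1.73220258e-01 -1.11022302e-16]
walltop front R [ 0.5348426  -0.03496993  0.07      ] front L [0.45747244 0.16972982 0.07      ]
driver [array([0.418, 0.089, 0.015]), array([ 0.467, -0.073,  0.015])]
```

Request:
servo_tool:
  steps:
    - [0,-0.043,-0.033,0,0]
    - [0,-0.043,-0.033,0,0]
    - [0,-0.043,-0.033,0,0]
    - [0,-0.043,-0.033,0,0]
    - [0,-0.043,-0.033,0,0]
  squeeze: 40

```text
time: 0.78
ee_pos: [0.339, 0.3761, 0.4019]
tool_rot: [-3.139, -0.002, 2.859]
wrist_force: [0.1, 1.2, 0.1]
grip_width: 0.001
```

Request:
servo_tool:
  steps:
    - [0,-0.043,-0.033,0,0]
    - [0,-0.043,-0.033,0,0]
    - [0,-0.043,-0.033,0,0]
    - [0,-0.043,-0.033,0,0]

```text
time: 1.27
ee_pos: [0.4705, 0.1948, 0.4021]
tool_rot: [-3.14, -0.002, 2.86]
wrist_force: [1.0, 1.1, -0.6]
grip_width: 0.007
```

Request:
servo_tool:
  steps:
    - [0,0,0,0,-10]
    - [0,0,0,0,-10]
    - [0,0,0,0,-10]
    - [0,0,0,0,0]

```text
time: 1.78
ee_pos: [0.4729, 0.189, 0.4015]
tool_rot: [-3.139, -0.003, -2.896]
wrist_force: [-0.6, 0.2, -0.6]
grip_width: 0.002
```

```bash
cat >> h.py <<'E'
from scipy.spatial.transform import Rotation as Ro
def wristcam(name):
    s=ctrl.state(); c=ctrl.read_camera("wrist"); cv2.imwrite(f"pics/{name}.png",c["color"])
    T=np.eye(4); T[:3,:3]=Ro.from_euler("xyz",s["tool_rot"]).as_matrix(); T[:3,3]=s["ee_pos"]
    W=np.linalg.inv(T@c["hand_eye"]); c["rvec"]=cv2.Rodrigues(W[:3,:3])[0].ravel(); c["tvec"]=W[:3,3]
    pickle.dump(c,open(name+".pkl","wb")); return s,c
def totool(s,target):
    R=Ro.from_euler("xyz",s["tool_rot"]).as_matrix(); return R.T@(np.array(target)-s["ee_pos"])
E
python3 - <<'E'
from h import *
s,c=wristcam("w1"); print(s["ee_pos"],s["tool_rot"])
E
```

```text
[0.47293173 0.18904366 0.40153047] [-3.13859777 -0.00315353 -2.89582978]
```

View pics/w1.png

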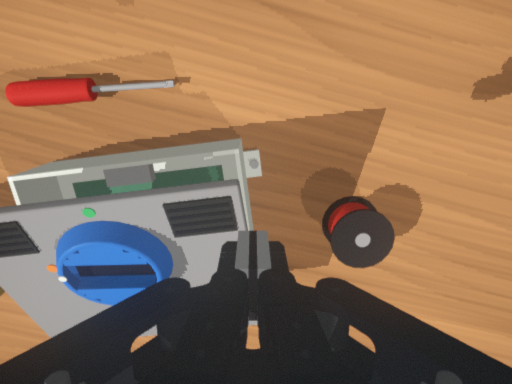

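Run:
```python
from h import *
c=pickle.load(open("w1.pkl","rb")); s=ctrl.state()
print("pad",onplane(c,(201,216),.138),"wall FL",onplane(c,(242,140),.07),"FR",onplane(c,(11,178),.07), "green",onplane(c,(89,212),.141),"panelFL",onplane(c,(241,182),.143))
print(totool(s,(.500,.156,.138+.173+.02)))
```

```text
pad [0.50001934 0.15403828 0.138     ] wall FL [0.44689077 0.17056244 0.07      ] FR [ 0.53477214 -0.03204585  0.07      ] green [0.51598706 0.07310963 0.141     ] panelFL [0.46549875 0.1768739  0.143     ]
[-0.01855029 -0.03834943  0.07057046]
```

Request:
servo_tool:
  steps:
    - [0,-0.0185,-0.038,0.03,0]
    - [0,0,0,0.03,0]
    - [0,0,0,0.01,0]
    - [0,0,0,0,0]

```text
time: 2.33
ee_pos: [0.5008, 0.1567, 0.3309]
tool_rot: [-3.139, -0.001, -2.91]
wrist_force: [-0.0, -0.3, 1.8]
grip_width: 0.001
```

Run:
```python
from h import *
s=ctrl.state(); print(s["ee_pos"],s["wrist_force"],totool(s,(.500,.155,.138+.173+.005)),totool(s,(.4865,.150,.082+.173)))
```

```text
[0.50080322 0.15673468 0.33087972] [-0.02804364 -0.28725027  1.82200264] [ 0.00116662 -0.00146325  0.01488484] [ 0.01539762 -0.00306052  0.07590268]
```

Request:
servo_tool:
  steps:
    - [0,0,0,0.01,0]
    - [0,0,0,0.01,0]
    - [0,0.003,0,0.01,0]
    - [0,0.003,0,0.01,0]

```text
time: 2.82
ee_pos: [0.4954, 0.1562, 0.2914]
tool_rot: [-3.14, 0.004, -2.91]
wrist_force: [-0.0, -0.6, 1.9]
grip_width: 0.002
```

Request:
servo_tool:
  steps:
    - [0,0.003,0,0.01,0]
    - [0,0.003,0,0.01,0]

```text
time: 3.08
ee_pos: [0.4896, 0.1547, 0.2702]
tool_rot: [-3.14, 0.005, -2.91]
wrist_force: [0.5, 0.8, 0.9]
grip_width: 0.005
```

Request:
servo_tool:
  steps:
    - [0,0.001,-0.001,0.007,0]
    - [0,0.001,-0.001,0.005,0]

```text
time: 3.32
ee_pos: [0.4876, 0.1526, 0.2568]
tool_rot: [-3.14, 0.005, -2.91]
wrist_force: [0.8, 0.6, 2.3]
grip_width: 0.001
```

Request:
servo_tool:
  steps:
    - [0,0,0,0.004,0]
    - [0,0,0,0.004,0]

```text
time: 3.58
ee_pos: [0.4878, 0.1523, 0.2548]
tool_rot: [3.141, 0.004, -2.91]
wrist_force: [-21.1, -7.1, 69.8]
grip_width: -0.001
```

Run:
```python
from h import *
s=ctrl.state(); print(s["ee_pos"],s["wrist_force"])
c=ctrl.read_camera("side"); cv2.imwrite("pics/side1.png",cv2.resize(c["color"][90:270,150:390],None,fx=3,fy=3,interpolation=cv2.INTER_CUBIC))
```

```text
[0.48776788 0.1522575  0.25477896] [-21.0649333   -7.07643268  69.78089044]
```

View pics/side1.png

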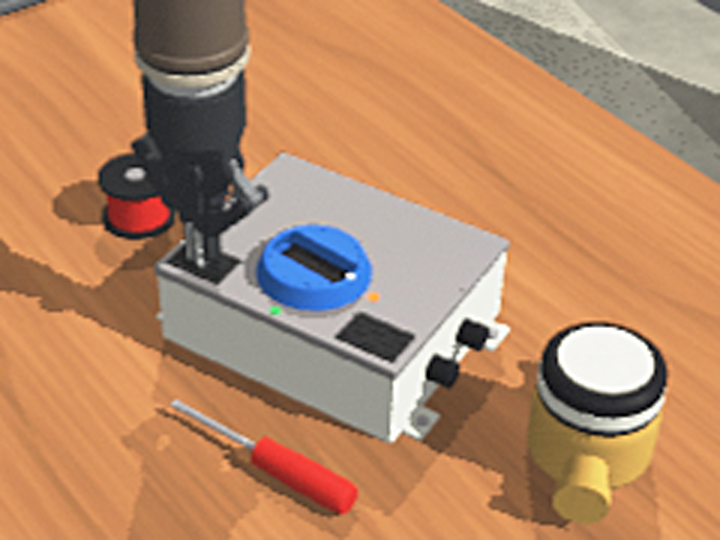

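Request:
servo_tool:
  steps:
    - [0,0,0,-0.03,0]
    - [30,0,0,-0.05,0]
    - [30,0,0,-0.05,0]
    - [30,0,0,0,0]

```text
time: 4.12
ee_pos: [0.4868, 0.1512, 0.3896]
tool_rot: [3.14, 0.004, -2.911]
wrist_force: [-0.1, 0.1, -0.5]
grip_width: 0.294
```

Run:
```python
from h import *
s,c=wristcam("w2"); print(s["ee_pos"],s["tool_rot"],s["wrist_force"],s["grip_width"])
print(totool(s,(.5507,.0896,.097+.173+.08)))
c=ctrl.read_camera("scene"); pickle.dump(c,open("scene1.pkl","wb")); cv2.imwrite("pics/scene1.png",cv2.resize(c["color"][100:250,180:320],None,fx=4,fy=4,interpolation=cv2.INTER_CUBIC))
```

```text
[0.48684424 0.15119105 0.38959746] [ 3.14037402  0.00445853 -2.91111272] [-0.11200364  0.13607236 -0.52967484] 0.29392636881022516
[-0.04792003 -0.07459837  0.03972062]
```

View pics/w2.png

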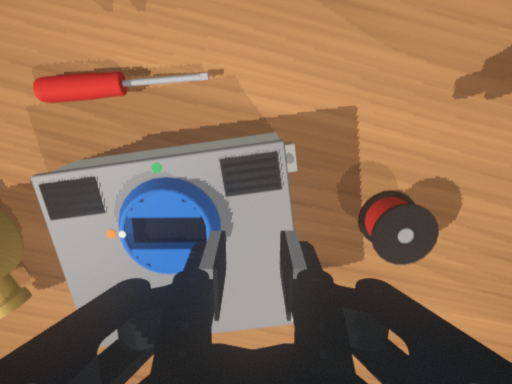

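View pics/scene1.png

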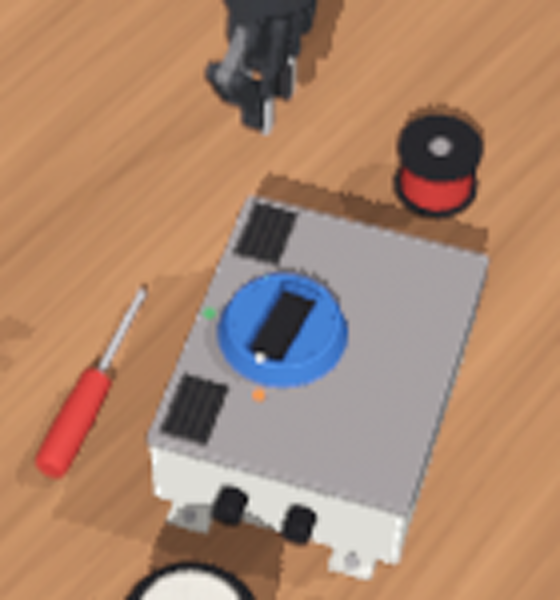

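Run:
```python
from h import *
c=pickle.load(open("w2.pkl","rb")); s=pickle.load(open("scene1.pkl","rb"))
pl=onplane(c,(251,174),.082);pr=onplane(c,(72,198),.082); v=pl-pr; yaw=np.arctan2(-v[0],v[1]); print(pl,pr,np.linalg.norm(v),yaw)
x=np.array([np.cos(yaw),np.sin(yaw),0]); print("slot from pads",(pl+pr)/2+.038*x)
for nm,cam,roi in (("w",c,(100,165,230,285)),("s",s,(230,160,275,205))):
    im=cam["color"]; x0,y0,x1,y1=roi
    hsv=cv2.cvtColor(im,cv2.COLOR_BGR2HSV); m=np.zeros(im.shape[:2],np.uint8)
    m[y0:y1,x0:x1]=((hsv[...,0]>100)&(hsv[...,0]<125)&(hsv[...,1]>120)&(hsv[...,2]>60))[y0:y1,x0:x1]*255
    ct=max(cv2.findContours(m,cv2.RETR_EXTERNAL,cv2.CHAIN_APPROX_NONE)[0],key=cv2.contourArea)
    e=cv2.fitEllipse(cv2.convexHull(ct)); print(nm,e,"foot->",onplane(cam,e[0],.085))
    hull=np.zeros_like(m); cv2.drawContours(hull,[cv2.convexHull(ct)],-1,255,-1); hull=cv2.erode(hull,np.ones((5,5)) if nm=="w" else np.ones((3,3)))
    dk=((im.max(2)<70)&(hull>0)).astype(np.uint8)*255
    k=max(cv2.findContours(dk,cv2.RETR_EXTERNAL,cv2.CHAIN_APPROX_NONE)[0],key=cv2.contourArea)
    r=cv2.minAreaRect(k); b=cv2.boxPoints(r); print(r); P3=np.array([onplane(cam,p,.083) for p in b]); print(P3.round(4),P3.mean(0))
    for i in range(2): d=P3[i+1]-P3[i]; print(np.linalg.norm(d),np.degrees(np.arctan2(d[1],d[0])))
for p in [(122,234),]: print("dot",onplane(c,p,.097))
print("orange",onplane(c,(111,234),.08),"green",onplane(c,(157,168),.08))
```

```text
[0.48580418 0.14893422 0.082     ] [5.43016078e-01 5.17254546e-04 8.20000000e-02] 0.1590622363941524 0.36792753549546003
slot from pads [0.54986697 0.08839367 0.082     ]
w ((168.45089721679688, 225.278076171875), (95.16818237304688, 101.8056411743164), 103.6523666381836) foot-> [0.54789597 0.08774052 0.085     ]
((169.18490600585938, 239.85386657714844), (40.95774841308594, 71.68499755859375), 88.97696685791016)
[[0.5511 0.0557 0.083 ]
 [0.5352 0.1179 0.083 ]
 [0.5753 0.1263 0.083 ]
 [0.5918 0.0616 0.083 ]] [0.56333408 0.09037338 0.083     ]
0.06420925251032583 104.29949177614132
0.040924611666655765 11.7900776898765
s ((250.34812927246094, 182.2333984375), (27.834922790527344, 31.497447967529297), 87.92797088623047) foot-> [0.55212142 0.08793462 0.085     ]
((250.05384826660156, 181.03077697753906), (7.814188003540039, 17.36486053466797), 29.74488067626953)
[[0.5433 0.0632 0.083 ]
 [0.5293 0.1191 0.083 ]
 [0.5529 0.1207 0.083 ]
 [0.5662 0.065  0.083 ]] [0.54793138 0.09201334 0.083     ]
0.05768857553496117 103.99953290813906
0.02357254794329044 3.8740775005583696
dot [0.5592951  0.05212452 0.097     ]
orange [0.57088309 0.03699313 0.08      ] green [0.49963836 0.0688559  0.08      ]
```

Request:
servo_tool:
  steps:
    - [30,-0.024,-0.037,0.02,-0.5]
    - [30,-0.024,-0.037,0.03,-0.5]
    - [30,0,0,0.03,0]
    - [30,0,0,0,0]

```text
time: 4.72
ee_pos: [0.5491, 0.0889, 0.2977]
tool_rot: [-3.141, -0.011, -2.89]
wrist_force: [-1.2, -0.1, 0.3]
grip_width: 0.298
```

Run:
```python
from h import *
s,c=wristcam("w3"); print(s["ee_pos"],s["tool_rot"],s["wrist_force"],s["grip_width"])
print(totool(s,(.550,.0888,.260)))
c=ctrl.read_camera("side"); cv2.imwrite("pics/side2.png",cv2.resize(c["color"][100:230,180:340],None,fx=4,fy=4,interpolation=cv2.INTER_CUBIC))
```

```text
[0.54906059 0.0889253  0.29765082] [-3.14145944 -0.01090307 -2.89042951] [-1.2431941  -0.13808381  0.28429859] 0.29803912606878064
[-0.00128924 -0.00034982  0.03763904]
```

View pics/w3.png

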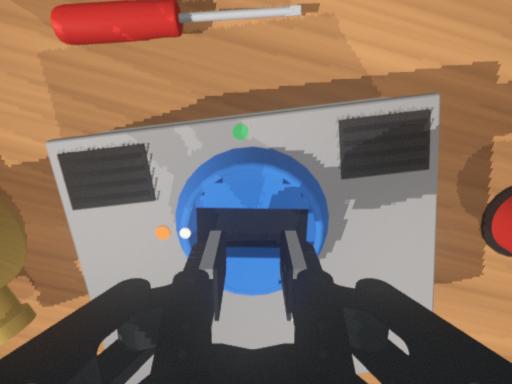

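View pics/side2.png

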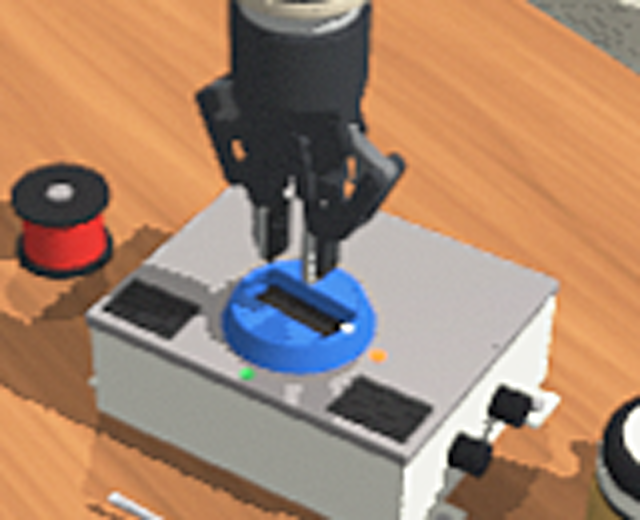

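```bash
cat >> h.py <<'E'
def tip(s,L=.172):
    R=Ro.from_euler("xyz",s["tool_rot"]).as_matrix(); return s["ee_pos"]+R[:,2]*L, R
E
python3 - <<'E'
from h import *
s=ctrl.state(); t,R=tip(s); print(t, R.T@(np.array([.550,.0888,.088])-t), s["tool_rot"])
E
```

```text
[0.54914277 0.0889267  0.12856218] [-0.00103151 -0.00032872  0.04055699] [-3.14141232 -0.0057391  -2.89010364]
```

Aligned to 1 mm; descend into the slot.

Request:
servo_tool:
  steps:
    - [30,-0.001,0,0.015,0.5]
    - [30,0,0,0.012,0]
    - [30,0,0,0.006,0]

```text
time: 5.2
ee_pos: [0.5512, 0.0907, 0.2679]
tool_rot: [3.141, -0.002, -2.898]
wrist_force: [-0.1, 0.7, 0.5]
grip_width: 0.298
```

Request:
servo_tool:
  steps:
    - [30,0,0,0.004,0]
    - [30,0,0,0.002,0]

```text
time: 5.45
ee_pos: [0.5511, 0.091, 0.2615]
tool_rot: [3.141, -0.002, -2.897]
wrist_force: [0.9, 0.4, 0.8]
grip_width: 0.294
```

Run:
```python
from h import *
s=ctrl.state(); t,R=tip(s); print(t, s["tool_rot"],s["wrist_force"],s["moment"])
c=ctrl.read_camera("side"); cv2.imwrite("pics/side3.png",cv2.resize(c["color"][100:230,180:340],None,fx=4,fy=4,interpolation=cv2.INTER_CUBIC))
```

```text
[0.55079986 0.09100545 0.08946351] [ 3.14103835e+00 -1.73954468e-03 -2.89701914e+00] [0.85756877 0.39220953 0.84246181] [-0.00626759 -0.01019997  0.00794249]
```

View pics/side3.png

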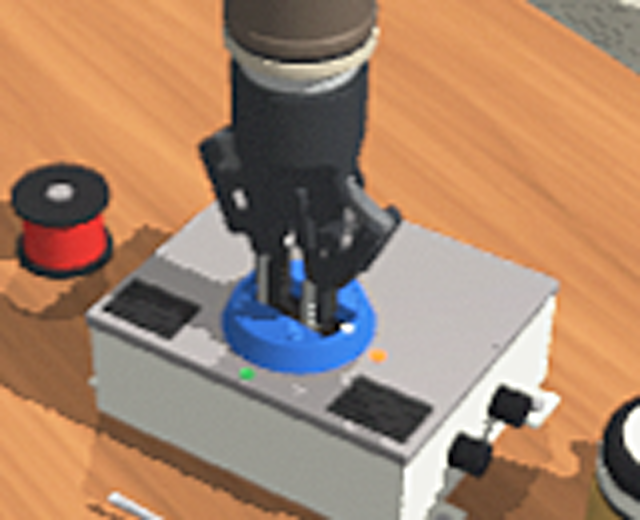

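Request:
servo_tool:
  steps:
    - [30,0.001,-0.002,0.002,0]
    - [30,0,0,0,6]
    - [30,0,0,0,8]
    - [30,0,0,0,8]
    - [30,0,0,0,8]

```text
time: 6.12
ee_pos: [0.5512, 0.0878, 0.26]
tool_rot: [3.141, 0.001, 2.847]
wrist_force: [-0.9, 0.8, -0.8]
grip_width: 0.303
```

Run:
```python
from h import *
s=ctrl.state(); t,R=tip(s); print(t, s["tool_rot"],s["wrist_force"],s["moment"],R.T@(np.array([.550,.0888,.088])-t))
```

```text
[0.55143579 0.08789378 0.08796773] [3.14054705e+00 8.48817716e-04 2.84678354e+00] [-0.87719728  0.82660065 -0.78365463] [0.16968577 0.17439156 0.12858867] [ 1.63713306e-03  4.49980935e-04 -3.31881917e-05]
```

Request:
servo_tool:
  steps:
    - [30,0.001,0,0,8]
    - [30,0,0,0,8]
    - [30,0,0,0,8]
    - [30,0,0,0,8]

```text
time: 6.62
ee_pos: [0.5503, 0.0879, 0.26]
tool_rot: [3.139, 0.001, 2.271]
wrist_force: [-0.9, 1.2, -0.6]
grip_width: 0.295
```

Run:
```python
from h import *
s=ctrl.state(); t,R=tip(s); print(t, s["tool_rot"],s["wrist_force"],s["moment"],R.T@(np.array([.550,.0888,.088])-t))
c=ctrl.read_camera("scene"); cv2.imwrite("pics/scene2.png",cv2.resize(c["color"][100:250,180:320],None,fx=4,fy=4,interpolation=cv2.INTER_CUBIC))
```

```text
[0.55072246 0.08811668 0.08798787] [3.13913012e+00 6.82754364e-04 2.27065585e+00] [-0.86720777  1.17032032 -0.60551111] [0.13788892 0.05125538 0.12148746] [ 9.88027125e-04 -1.12468681e-04 -1.30813273e-05]
```

View pics/scene2.png

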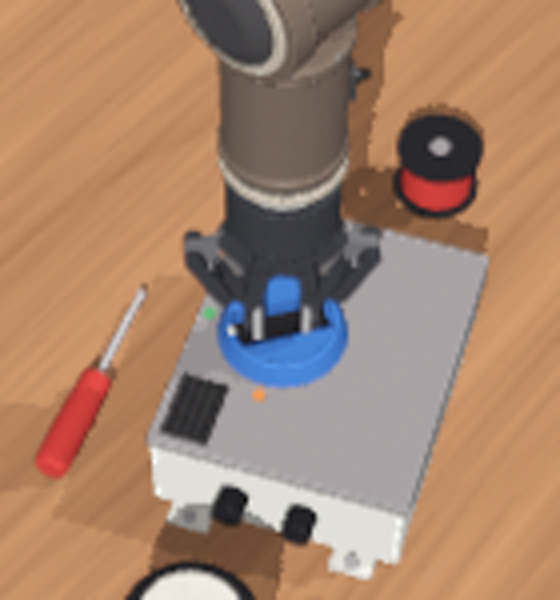

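Turning well, the white dot is nearing the green one. About 28° remain.

Request:
servo_tool:
  steps:
    - [30,0.001,0,0,7]
    - [30,0,0,0,7]
    - [30,0,0,0,5]

```text
time: 7.05
ee_pos: [0.5498, 0.0883, 0.26]
tool_rot: [3.138, 0.001, 1.93]
wrist_force: [-0.2, 0.7, -1.3]
grip_width: 0.301
```

Request:
servo_tool:
  steps:
    - [30,0,0,0,4]
    - [30,0,0,0,3]

```text
time: 7.3
ee_pos: [0.5498, 0.0884, 0.26]
tool_rot: [3.138, 0.0, 1.809]
wrist_force: [-0.9, -0.3, -0.9]
grip_width: 0.304
```

Run:
```python
from h import *
s=ctrl.state(); t,R=tip(s); print(t, s["tool_rot"],s["wrist_force"],s["moment"],R.T@(np.array([.550,.0888,.088])-t))
```

```text
[0.55034008 0.08854304 0.08798987] [3.13814492e+00 1.72853203e-04 1.80880647e+00] [-0.94721075 -0.26152205 -0.85179192] [0.05711823 0.01267596 0.09995827] [ 3.29898600e-04 -2.69869628e-04 -1.11169058e-05]
```

Request:
servo_tool:
  steps:
    - [30,0,0,0,3]
    - [30,0,0,0,2]

```text
time: 7.55
ee_pos: [0.5497, 0.0885, 0.26]
tool_rot: [3.138, -0.0, 1.723]
wrist_force: [-1.2, 1.0, -0.8]
grip_width: 0.306
```

Run:
```python
from h import *
s=ctrl.state(); print(s["tool_rot"],s["wrist_force"],s["moment"])
```

```text
[ 3.13814393e+00 -2.98306979e-04  1.72335224e+00] [-1.2231071   1.0465272  -0.83159572] [ 0.1106107  -0.01973881  0.0746302 ]
```

Request:
servo_tool:
  steps:
    - [30,0,0,0,2]
    - [30,0,0,0,2]

```text
time: 7.8
ee_pos: [0.5496, 0.0885, 0.26]
tool_rot: [3.139, -0.0, 1.653]
wrist_force: [0.1, 0.9, 0.0]
grip_width: 0.301
```

Run:
```python
from h import *
s=ctrl.state(); print(s["tool_rot"],s["wrist_force"],s["moment"])
c=ctrl.read_camera("side"); cv2.imwrite("pics/side4.png",cv2.resize(c["color"][100:230,180:340],None,fx=4,fy=4,interpolation=cv2.INTER_CUBIC))
```

```text
[ 3.13851398e+00 -4.08030601e-04  1.65287700e+00] [0.10186161 0.88664085 0.00544388] [-0.0688993   0.04308143  0.801971  ]
```

View pics/side4.png

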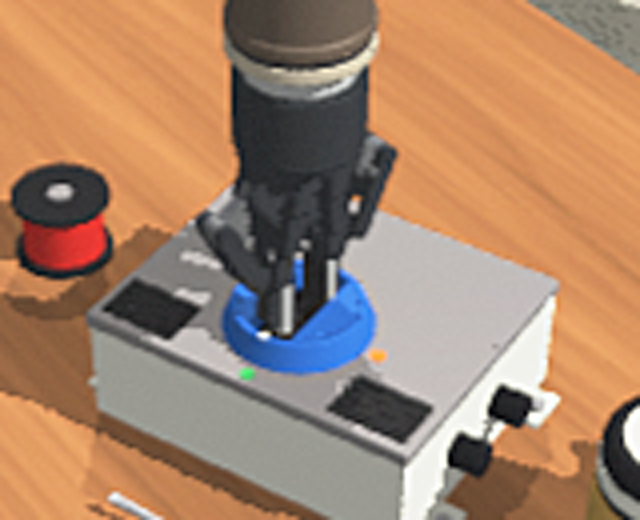

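Request:
servo_tool:
  steps:
    - [30,0,0,0,1.5]
    - [30,0,0,0,1.5]

```text
time: 8.1
ee_pos: [0.5491, 0.0884, 0.26]
tool_rot: [3.14, 0.001, 1.6]
wrist_force: [-5.7, -0.6, 8.1]
grip_width: 0.299
```

Run:
```python
from h import *
s=ctrl.state(); print(s["tool_rot"],s["wrist_force"],s["moment"])
```

```text
[3.14023438e+00 6.48205932e-04 1.60005968e+00] [-5.74776533 -0.61422982  8.11399938] [-0.27861417  0.54343995  1.33745428]
```

Request:
servo_tool:
  steps:
    - [30,0,0,0,-4]
    - [30,0,0,0,-4]
    - [30,0,0,-0.01,0]
    - [30,0,0,-0.04,0]
    - [30,0,0,-0.05,0]

```text
time: 8.72
ee_pos: [0.5483, 0.0877, 0.3608]
tool_rot: [-3.138, 0.001, 1.727]
wrist_force: [0.9, -0.1, 0.5]
grip_width: 0.303
```

Request:
servo_tool:
  steps:
    - [30,0,0.05,-0.03,0]
    - [30,0,0.05,-0.02,0]
    - [30,0,0.05,0,0]
    - [30,0,0,0,0]

```text
time: 9.22
ee_pos: [0.7005, 0.1108, 0.4207]
tool_rot: [3.135, -0.003, 1.715]
wrist_force: [-0.6, -0.9, -0.6]
grip_width: 0.298
```

Run:
```python
from h import *
s,c=wristcam("w5"); print(s["ee_pos"],s["tool_rot"],s["wrist_force"],s["moment"])
for n in("scene","side"):
    c=ctrl.read_camera(n);pickle.dump(c,open(n+"5.pkl","wb")); r=(slice(100,250),slice(180,320)) if n=="scene" else (slice(100,280),slice(160,400))
    k=4 if n=="scene" else 3
    cv2.imwrite(f"pics/{n}5.png",cv2.resize(c["color"][r],None,fx=k,fy=k,interpolation=cv2.INTER_CUBIC))
```

```text
[0.70052712 0.11076128 0.4207295 ] [ 3.13505076e+00 -3.09719033e-03  1.71485016e+00] [-0.55089225 -0.91884134 -0.6113512 ] [0.00313254 0.02387438 0.03361795]
```

View pics/scene5.png

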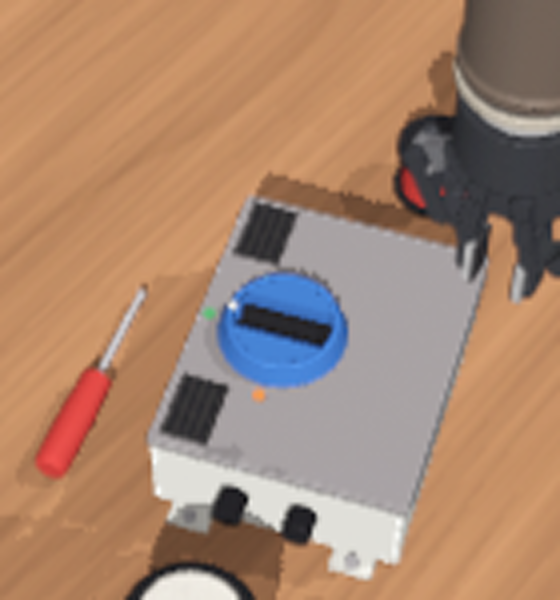

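View pics/side5.png

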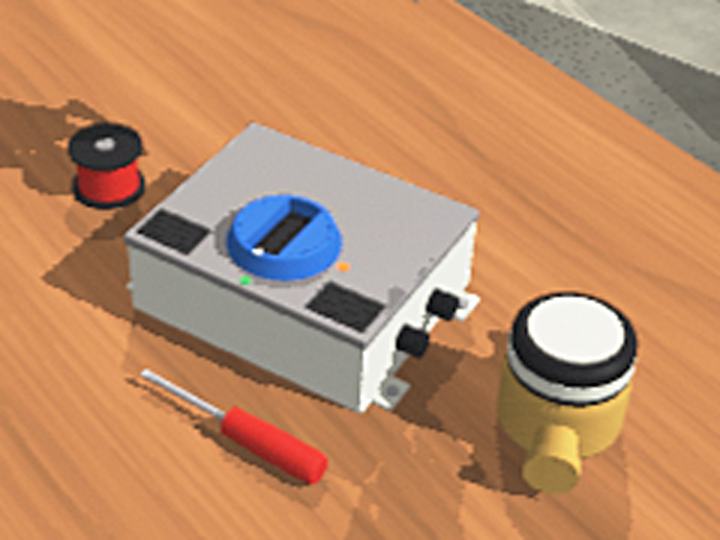

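View pics/w5.png

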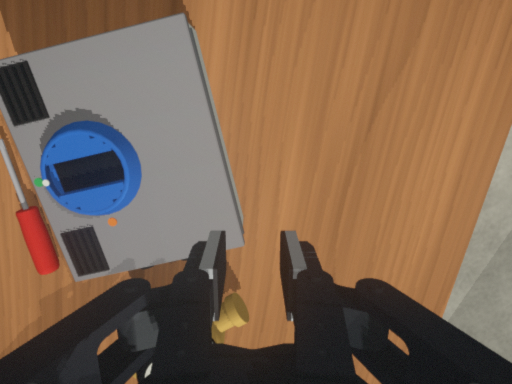

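Run:
```python
from h import *
c=pickle.load(open("w5.pkl","rb"));s=pickle.load(open("scene5.pkl","rb"))
g=onplane(c,(38.5,182.5),.08);d=onplane(c,(46,183),.097);pl=onplane(c,(22,92),.082);pr=onplane(c,(85,250),.082)
v=pl-pr; yaw=np.arctan2(-v[0],v[1]); m=(pl+pr)/2+.038*np.array([np.cos(yaw),np.sin(yaw),0])
a=lambda w:np.degrees(np.arctan2(-w[1],-w[0]))
print("yaw",np.degrees(yaw),"centre",m,"dot",d,"dot dir",a(d-m),"green dir",a(g-m))
# slot long edges (wrist): floor near/far edges
for p,q in [((47,165),(119,150)),((60,193),(125,178))]:
    w=onplane(c,q,.09)-onplane(c,p,.09); print("edge",np.degrees(np.arctan2(w[1],w[0])))
d=onplane(s,(180+233/4-.375,100+306/4-.375),.097); print("scene dot dir",d,a(d-np.array([.550,.0888,0])))
```

```text
yaw 20.537717871461474 centre [0.5522465  0.08941251 0.082     ] dot [0.51622624 0.07372003 0.097     ] dot dir 23.540687660733223 green dir 22.869242078885872
edge 19.841638371466033
edge 21.312055172911773
scene dot dir [0.51698112 0.07550087 0.097     ] 21.93826523913621
```

Run:
```python
from h import *
im=pickle.load(open("w5.pkl","rb"))["color"][110:230,20:160]
cv2.imwrite("pics/w5z.png",cv2.resize(im,None,fx=5,fy=5,interpolation=cv2.INTER_CUBIC))
```

```text
(no output)
```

View pics/w5z.png

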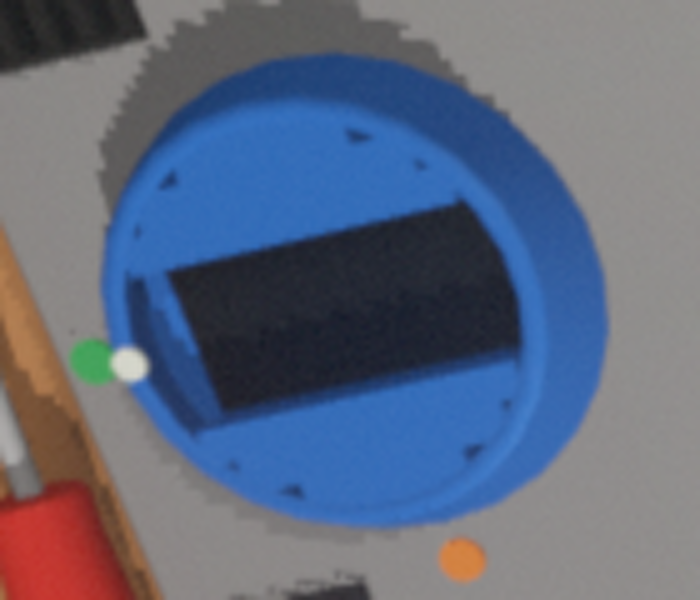

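Run:
```python
from h import *
c=pickle.load(open("w5.pkl","rb"))
f=lambda u,v:(20+u/5-.4,110+v/5-.4)
for p,q in [((130,277),(460,200)),((198,437),(519,360))]:
    w=onplane(c,f(*q),.097)-onplane(c,f(*p),.097); print("edge",np.degrees(np.arctan2(w[1],w[0])))
# panel hinge/side edges, top z=.08
for p,q in [((187,14),(243,244)),((0,60),(187,14)),((77,280),(243,244))]:
    w=onplane(c,q,.08)-onplane(c,p,.08); print(np.degrees(np.arctan2(w[1],w[0])))
```

```text
edge 21.136202144340174
edge 21.831507721768133
-69.67978187644601
20.70437267046886
21.506812694120008
```

Run:
```python
from h import *
a=pickle.load(open("side0.pkl","rb"))["color"].astype(int);b=pickle.load(open("side5.pkl","rb"))["color"]
for n,l,h in [("red",(0,0,120),(70,70,255)),("brass",(20,100,140),(90,190,230))]:
    for im in(a.astype(np.uint8),b):
        m=cv2.inRange(im,l,h); k,_,st,ce=cv2.connectedComponentsWithStats(m); print(n,[(ce[i].round(1),st[i,4]) for i in range(1,k) if st[i,4]>60])
print(ctrl.close_job())
```

```text
red [(array([196.9, 160.7]), np.int32(118)), (array([251.6, 247.9]), np.int32(365))]
red [(array([196.3, 160.7]), np.int32(191)), (array([251.1, 248.4]), np.int32(379))]
brass [(array([255.3, 240.2]), np.int32(110949))]
brass [(array([241.7,  59.1]), np.int32(372)), (array([386.4, 203.8]), np.int32(5475)), (array([200.9,  78.9]), np.int32(139)), (array([70.3, 99.3]), np.int32(303)), (array([157.6, 114.8]), np.int32(1252)), (array([262.8,  97.5]), np.int32(78)), (array([318.8, 109.2]), np.int32(184)), (array([241.6, 133.5]), np.int32(293)), (array([115.5, 128.6]), np.int32(120)), (array([214. , 150.1]), np.int32(200)), (array([300.1, 156.2]), np.int32(225)), (array([308.6, 305. ]), np.int32(21334)), (array([116.8, 152.5]), np.int32(82)), (array([442.6, 192.2]), np.int32(866)), (array([165.5, 166. ]), np.int32(93)), (array([184.1, 171.1]), np.int32(197)), (array([ 67. , 207.6]), np.int32(645)), (array([151.6, 183.7]), np.int32(117)), (array([383. , 182.7]), np.int32(98)), (array([ 91.3, 201.3]), np.int32(185)), (array([124.6, 224.1]), np.int32(455)), (array([130.5, 205.4]), np.int32(15
[... 151 characters left out ...]
int32(76)), (array([179.7, 235.5]), np.int32(74)), (array([403.2, 250.3]), np.int32(132)), (array([168. , 266.6]), np.int32(361)), (array([231.3, 286.2]), np.int32(294)), (array([ 98.7, 259.2]), np.int32(69)), (array([ 71.2, 283.8]), np.int32(508)), (array([154.4, 338.1]), np.int32(1566)), (array([127.8, 277.8]), np.int32(73)), (array([129.9, 335.6]), np.int32(272)), (array([488.7, 318.4]), np.int32(138)), (array([194.6, 348.3]), np.int32(411)), (array([480.8, 354.3]), np.int32(223)), (array([111.4, 369.5]), np.int32(379)), (array([354.4, 371. ]), np.int32(106)), (array([397.5, 374.3]), np.int32(76)), (array([ 94.8, 379.3]), np.int32(111))]
the job is handed in; nothing more can be done
None
```

The panel is shut and the blue fastener is turned to its locked stop. I handed the job in at about 9.5 s with the gripper clear of the box.

- **Panel:** I pushed it down on the left pad with the closed fingertips. They stopped on the pad about 82 mm above the bench, which is the shut height. The wrist force on the stop reached about 74 N, under the 120 N limit.
- **Fastener:** I set the fingertips about 9 mm deep in the slot and turned it clockwise. The moment stayed at about 0.12 N m, then rose to 1.3 N m at the stop. I backed off 8° before lifting out.
- **Last checks:** The white dot sits next to the green dot. The slot edges measured 21.1° and 21.8° against the box's x axis at about 21°. Cruder estimates from the white dot gave 21.9° and 23.5°. The panel is flush on the walls, and the wrist force after release was about 1 N, within noise.
- **Bystanders:** In the side view, the spool and screwdriver patches moved by less than 0.7 px, with shadow changes. My colour check for the meter failed because the mask also picked up the table, so the meter is confirmed only by eye; it looks unmoved.

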